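# Divert the mixing balls to the yellow tray

### The job

On the studio table, swing the red flap of the ball chute all the way over so that the chute leads only to the yellow tray. Then pick up the orange scoop and pour its three steel mixing balls into the top of the chute, so that all three roll down into the yellow tray. Finally stand the emptied orange scoop upright on the table again and let go of it, with the flap left as you set it.

Things in the scene. Friction and masses are not known exactly. Their poses are not given: they have to be found in the camera images.
- chute: Fixed grey Y-chute with white walls 32 mm above its board, which slopes 14 degrees down along +x. Origin on the table under the board's middle; x downstream, z up. Board from x=-155 mm (surface z=130) to +146 mm (z=55). Upper part: one channel 96 mm wide. From x=20 mm a wedge splits it into a +y and a -y lane, each ending over its own tray.
- chute_mouth (a point): Point on the board's surface in the middle of the pouring area at the chute's upper end (axes as the chute's): 110 mm upstream of the chute's origin, 118 mm above the table. The pouring area reaches 40 mm upstream (to the end wall, top 163 mm above the table), 40 mm downstream, 48 mm to each side.
- flap (a joint): Red flap, 90 mm long, pivoted at the wedge's point (chute x=19 mm, y=0) about an axis square to the board, free end upstream. 0 = middle, range -0.53 to 0.53 rad, fully over at both ends. Positive: free end at the -y wall, balls go to the tray on the chute's +y side; negative: the reverse. Starts near the middle; friction holds it (about 1 N at the knob).
- flap_knob (a point): Point on the axis of the flap's upright black round knob, 16 mm diameter, 46 mm tall, square to the board, 55 mm upstream of the flap's pivot. The point is 28 mm above the top of the flap and walls, 18 mm below the knob's top. It moves 56 mm across the chute from fully one way to fully the other.
- yellow_tray_in (a point): Yellow open tray, fixed under one exit, 140 (x) by 108 by 42 mm, walls 4 mm; point at the centre of its inner floor, axes as the chute's. It is 205 mm downstream of the chute's origin and 57 mm to its +y or its -y side; a white tray is on the other side.
- orange_scoop_grip (a point): Loose orange scoop, 120 g, holding the balls; x to its spout, z up. Point: centre of its rear upright fin (35 mm along x, 14 mm thick along y, 66 mm high), 45 mm above its underside. Tray part 54 mm wide, 30 mm high; spout edge 107 mm ahead of and 30 mm below the point; its floor ramps up 22 degrees there, so tip it 40 to 45 degrees to pour. Not the white scoop with marbles.
- ball1_center (a point): Centre of a steel mixing ball, 16 mm diameter, 17 g, lying in the orange scoop.
- ball2_center (a point): Centre of a steel mixing ball, 16 mm diameter, 17 g, lying in the orange scoop.
- ball3_center (a point): Centre of a steel mixing ball, 16 mm diameter, 17 g, lying in the orange scoop.
Things that resemble listed ones, but are neither listed nor needed, are in the scene too. Of the things that look like the part that bears orange_scoop_grip, the middle-sized one is meant.

How it is judged:
On the way, in this order (a step that is already met when the one before it is completed fails the run):
1. the flap is fully over to lead to the yellow tray while all balls are still in the orange scoop (((y of yellow_tray_in in the frame of chute above 0 m and value of joint flap above 0.42 rad) or (y of yellow_tray_in in the frame of chute below 0 m and value of joint flap below -0.42 rad)) and distance between each of ball1_center, ball2_center, ball3_center and orange_scoop_grip below 0.12 m), for 0.2 s.
2. balls are poured from the scoop: one is seen rolling in the upper part of the chute (((x of ball1_center in the frame of chute between -0.155 and -0.01 m and y of ball1_center in the frame of chute between -0.05 and 0.05 m and z of ball1_center in the frame of chute between 0.09 and 0.15 m) or (x of ball2_center in the frame of chute between -0.155 and -0.01 m and y of ball2_center in the frame of chute between -0.05 and 0.05 m and z of ball2_center in the frame of chute between 0.09 and 0.15 m) or (x of ball3_center in the frame of chute between -0.155 and -0.01 m and y of ball3_center in the frame of chute between -0.05 and 0.05 m and z of ball3_center in the frame of chute between 0.09 and 0.15 m))), for 0.04 s.
At the end, for the whole second after the job is handed in: All three steel balls lie inside the yellow tray, the flap is still fully over to that side (beyond 0.42 rad), and the orange scoop stands on the table, upright within 8 degrees, its grip point 40 to 48 mm above the table, released (x of ball1_center in the frame of yellow_tray_in between -0.07 and 0.07 m and y of ball1_center in the frame of yellow_tray_in between -0.054 and 0.054 m and z of ball1_center in the frame of yellow_tray_in between -0.005 and 0.035 m and x of ball2_center in the frame of yellow_tray_in between -0.07 and 0.07 m and y of ball2_center in the frame of yellow_tray_in between -0.054 and 0.054 m and z of ball2_center in the frame of yellow_tray_in between -0.005 and 0.035 m and x of ball3_center in the frame of yellow_tray_in between -0.07 and 0.07 m and y of ball3_center in the frame of yellow_tray_in between -0.054 and 0.054 m and z of ball3_center in the frame of yellow_tray_in between -0.005 and 0.035 m and ((y of yellow_tray_in in the frame of chute above 0 m and value of joint flap above 0.42 rad) or (y of yellow_tray_in in the frame of chute below 0 m and value of joint flap below -0.42 rad)) and angle between orange_scoop_grip's own z axis and vertical below 0.15 rad and height (world z) of orange_scoop_grip between 0.04 and 0.0485 m and contact force between the fingers and anything else below 0.5 N); the robot touches nothing.
It fails at once if the scoop is emptied straight over the trays instead of into the chute (x of orange_scoop_grip in the frame of chute above 0.05 m and y of orange_scoop_grip in the frame of chute between -0.15 and 0.15 m and angle between orange_scoop_grip's own z axis and vertical above 0.45 rad).
It also fails if it takes over 64 s, if anything falls off the work surface, if the arm or the gripper's body presses on something with over 40 N, if the wrist force passes 120 N, or if a joint passes its speed limit or range.

### The arm

A 6-joint arm with a two-finger parallel gripper is mounted at the origin on the work surface. World frame = base frame: x ahead of the robot, y to its left, z up, the work surface at z = 0. Lengths are in m, angles in rad, forces in N, time in s.
With the tool pointing down it reaches from about 0.35 to 0.725 m from the base axis. Payload 6 kg.
Tool frame: the origin (TCP) lies on the centre line of the jaws, within the pads' length; the fingertips stand 17 mm ahead of it and the grasp point (between the pads) lies 2 mm behind it; z points along the fingers, y is the line along which they close (so a half turn about z gives the same grasp; the last joint's range is limited). The gripper opens to 85 mm and grips with 20 to 120 N. Pads are 22 mm wide; open, the fingers measure 114 mm over their backs; the gripper's body (76 mm by 85 mm) begins 54 mm behind the grasp point. The pads swing forward as they close: fully open they stand 13 mm farther back than shut.
Start: joints at [-0.935, 0.04, 0.085, 0, -1.615, -0.334], TCP at [0.178, -0.573, 0.248] pointing down, gripper open.
Joint ranges: [-2.56, 2.56], [-1.29, 2.01], [-1.08, 1.49], [-3.29, 1.98], [-2.81, -0.18], [-2.99, 2.99]. Speed limits (rad/s): [2.57, 2.57, 3.01, 3.14, 3.14, 3.14].

### API

Orientations are given as a rotation vector (axis times angle).
In Python, from rig import r gives the robot as it stands.
- The arm moves only by the tool carry_out, never from a script. Its argument "plan" is a list of rows, each a list of 2 entries, a list of its own where there are three numbers: the shift along the world's x, y, z in m, then the turn, a rotation vector about the world's x, y, z in rad. A call has 1 to 12 rows; each row shifts and turns the commanded pose from where the row before left it; what a row does not reach is not made up. A row lasts 1/12 s, in which the tool goes at most 41.7 mm and 7.16 degrees, less where a joint would pass 70% of its speed; a pose out of reach is approached as far as the arm can. A call is refused whole if a number of a shift passes 0.0417 or a number of a turn 0.125, either way. A call with a gripper value outside its range is refused whole. "claw" is the opening, from -1 (shut) to 1 (fully open), set as the call begins (left out, the last holds). The fingers move at their own pace and stop on an object; the grip force is fixed at half the most. Time passes only in rows, so rows that do not move let the fingers close. It gives the time, the measured TCP pose, the force, the opening and the grip force at its end, in the units of the state.
- r.read_state(): the state, without advancing time (a new reading comes with each control period).
- r.camera(name): name is "side" or "top"; returns a dict with "frame" (400x640x3 uint8, blue, green, red), "camera_matrix" (3x3 intrinsics, pixels), "distortion" ([k1, k2, p1, p2, k3] as OpenCV has them; the pictures are not rectified), "eye" and "attitude" of the camera in the world. Camera axes: x right, y up, looking along -z (the intrinsics and any distortion apply to the point x, -y, -z); pixel columns grow to the right and rows downward; lengths in m; the calibration is good to about 2 mm. A picture is of the moment at which its call begins. There is no depth.
- r.hand_in(): hands the job in; it is judged then, once.
Trained networks look in the newest picture that a camera, given by its name, has taken for a name from the list of things; names that differ only in an ending like _2 or _b are one class to them, and where a whole thing is asked for, a point or a joint stands for the part that bears it (a point fixed in the world has none). Each returns a list of dicts, best first, with "score" (0 to 1); they miss things now and then, are a little off and sometimes report something else, mostly with a low value. They report only what shows in the picture. A call takes as long as a camera call. They do not tell look-alikes from the thing itself.
- r.spot_in(camera, name): "point" ([x, y, z] in m, in world coordinates, good to about 4 mm: the middle of the surface that is visible of it).
The state is a dict: "time": time; "q": joint angles; "joint_vel": joint speeds; "effort": joint torques, N m; "ee_pos": TCP position; "tcp_rot": TCP orientation; "wrist_force": force on the tool from outside, world axes, zero at the start; "torque": the same for the moment, N m; "opening": opening from 0.0 (shut) to 1.0 (fully open); "finger_force": force on a finger pad.
Only numpy, scipy, OpenCV 4.12 (cv2) and the standard library are available. Lean on these libraries where they do the work, as an engineer would, in place of code of your own. Each camera call takes 0.05 s, during which the arm holds its last target. There are 200 camera calls.

## Working session

There is one attempt and no reset: what is moved stays moved. The work goes in short steps, Python scripts to look and compute and a tool call to move; the robot and the scene stay as the last step left them, time stands still between calls to the robot, and variables do not carry over. Pictures are saved under pics/ and viewed, at most 10 in all, crops included, and the job is handed in when it is done.

Besides the shell and the picture viewer there is one more tool, called after "Call:" as name(argument=value, ...), one argument or row to a line, values as JSON. carry_out: Moves the arm, as the interface text tells. Its arguments: {"type":"object","properties":{"plan":{"type":"array","items":{"type":"array"}},"claw":{"type":"number"}},"required":["plan"]}

```bash
mkdir -p pics; ls; python3 - <<'E'
from rig import r
import cv2,numpy as np
np.set_printoptions(precision=4,suppress=True)
for c in ("top","side"):
    d=r.camera(c); cv2.imwrite(f"pics/{c}1.png",d["frame"])
    print(c,d["camera_matrix"],d["distortion"],d["eye"],d["attitude"])
    for n in ("chute","flap","flap_knob","yellow_tray_in","orange_scoop_grip","ball1_center"):
        print(n,[(np.round(x["point"],3).tolist(),round(x["score"],2)) for x in r.spot_in(c,n)])
print(r.read_state())
E
```

```text
pics
top [[475.4691   0.     318.3937]
 [  0.     475.4691 198.3289]
 [  0.       0.       1.    ]] [-0.022  0.     0.     0.     0.   ] [ 0.2331 -0.0342  1.5675] [ 0.1163 -0.112  -1.5678]
chute [([0.505, 0.136, 0.097], 0.73)]
flap []
flap_knob [([0.505, 0.104, 0.137], 0.56)]
yellow_tray_in [([0.377, 0.311, 0.003], 0.83)]
orange_scoop_grip [([0.412, -0.236, 0.013], 0.83), ([0.285, -0.2, -0.001], 0.51)]
ball1_center []
side [[426.6421   0.     317.8264]
 [  0.     426.6421 191.6652]
 [  0.       0.       1.    ]] [-0.026  0.     0.     0.     0.   ] [0.0771 0.6938 0.9075] [ 0.2596 -1.0573 -2.5083]
chute [([0.504, 0.161, 0.088], 0.94)]
flap [([0.504, 0.112, 0.132], 0.78)]
flap_knob [([0.507, 0.112, 0.13], 0.74)]
yellow_tray_in [([0.39, 0.305, 0.005], 0.59)]
orange_scoop_grip [([0.288, -0.208, 0.008], 0.83), ([0.273, -0.382, 0.018], 0.66)]
ball1_center [([0.388, 0.305, 0.002], 0.31)]
{'time': 0.7, 'q': array([-0.9353,  0.0402,  0.0848,  0.    , -1.6155, -0.3337]), 'joint_vel': array([-0.    , -0.0011, -0.0005,  0.0012, -0.0002, -0.0001]), 'effort': array([  0.0013, -36.7819,  34.739 ,   6.9317,  -0.0007,   0.    ]), 'ee_pos': array([ 0.1783, -0.5729,  0.2483]), 'tcp_rot': array([ 0.4722, -3.1059, -0.    ]), 'wrist_force': array([-0.6101, -0.0515, -0.3608]), 'torque': array([ 0.0075, -0.061 , -0.0053]), 'finger_force': 0.0, 'opening': 1.0008640951902423}
```

View pics/top1.png

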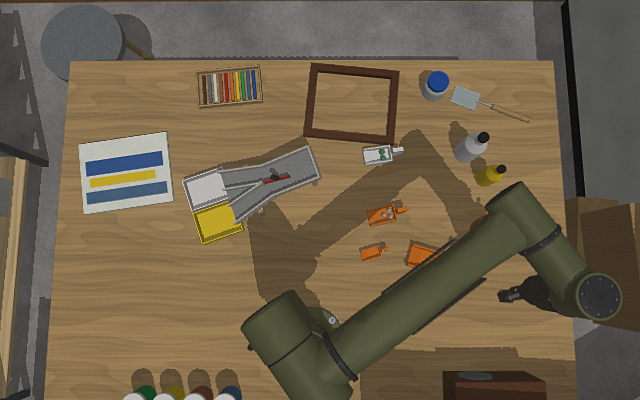

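View pics/side1.png

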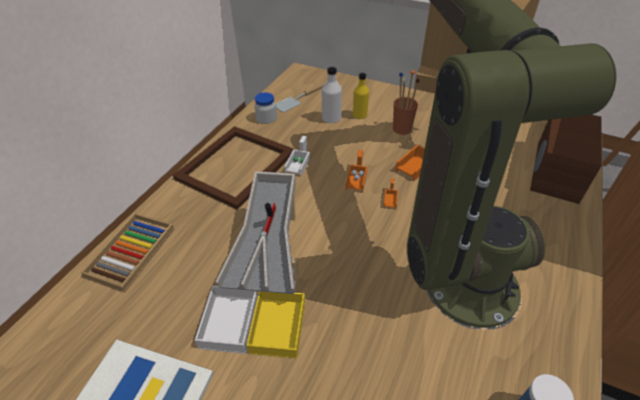

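The top view shows the loaded orange scoop (middle-sized) at about (382,214) with its fin to the right at (402,210). A small orange scoop is at (373,252) and a large one at (421,255). The chute runs from (315,160) to (215,205), with the yellow tray on its +y side at (217,223). The side view agrees.

```bash
cat > h.py <<'E'
import cv2,numpy as np
from scipy.spatial.transform import Rotation as R
np.set_printoptions(precision=4,suppress=True)
class Cam:
    def __init__(s,d):
        s.K=np.array(d["camera_matrix"]);s.D=np.array(d["distortion"],float);s.e=np.array(d["eye"])
        s.A=R.from_rotvec(d["attitude"]).as_matrix(); s.f=d["frame"]
        s.Rc=np.diag([1,-1,-1])@s.A.T; s.t=-s.Rc@s.e
    def proj(s,P): return cv2.projectPoints(np.array(P,float).reshape(-1,1,3),cv2.Rodrigues(s.Rc)[0],s.t,s.K,s.D)[0].reshape(-1,2)
    def ray(s,uv,z):
        u=cv2.undistortPoints(np.array(uv,float).reshape(-1,1,2),s.K,s.D).reshape(-1,2)
        d=np.c_[u,np.ones(len(u))]@s.Rc
        return s.e+d*((z-s.e[2])/d[:,2])[:,None]
def crop(f,x0,y0,x1,y1,k,name): cv2.imwrite(name,cv2.resize(f[y0:y1,x0:x1],None,fx=k,fy=k,interpolation=cv2.INTER_CUBIC))
E
python3 - <<'E'
from rig import r
from h import *
t=Cam(r.camera("top"));s=Cam(r.camera("side"))
crop(t.f,180,130,440,270,3,"pics/tc.png")
crop(s.f,190,130,430,360,2.5,"pics/sc.png")
print("scoop tray",t.ray([(382,214)],.03),s.ray([(357,178)],.03))
print("fin",t.ray([(403,210)],.06),s.ray([(360,158)],.06))
print("knob",t.ray([(265,171),(272,182)],.15),s.ray([(268,210)],.16))
E
```

```text
scoop tray [[ 0.4066 -0.2369  0.03  ]] [[ 0.3983 -0.2211  0.03  ]]
fin [[ 0.4161 -0.3003  0.06  ]] [[ 0.4134 -0.2794  0.06  ]]
knob [[0.5246 0.132  0.15  ]
 [0.4906 0.1102 0.15  ]] [[0.5027 0.1113 0.16  ]]
```

View pics/tc.png

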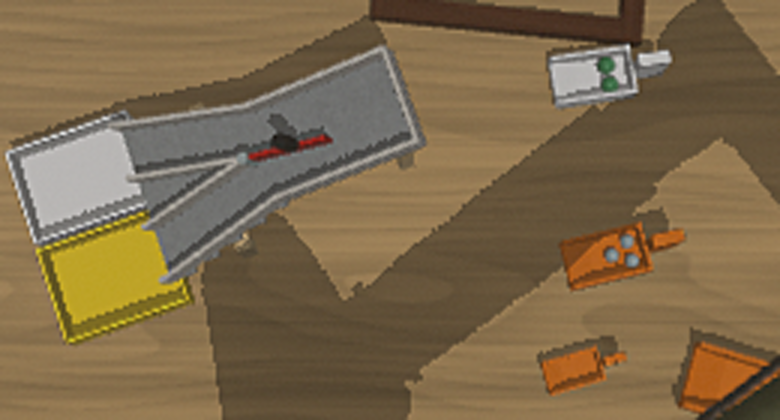

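View pics/sc.png

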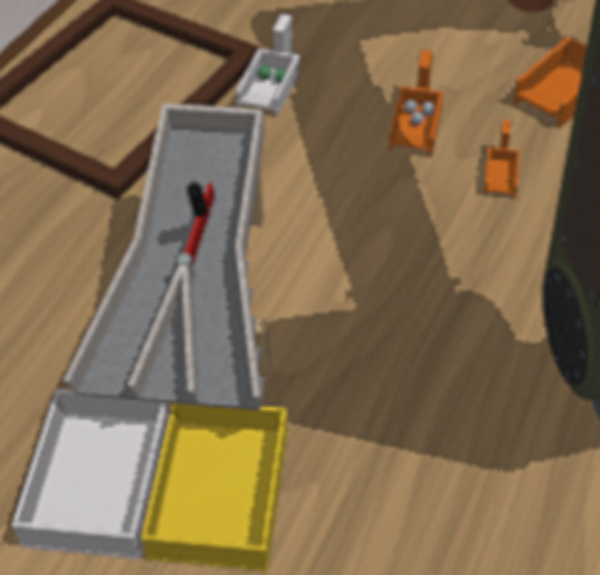

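The crops confirm the layout, and the red flap is near the middle with its black knob at about (275,177) in the full top picture. The three balls lie in the scoop at about (386,213). Next I fit the poses from the corners.

```bash
cat > fit.py <<'E'
from rig import r
from h import *
from scipy.optimize import least_squares
t=Cam(r.camera("top"));s=Cam(r.camera("side"))
T=lambda p:np.array(p)/3+[180,130]
S=lambda p:np.array(p)/2.5+[190,130]
def fit(obs,x0,name):
    def res(v,full=0):
        M=R.from_euler('z',v[2]).as_matrix();o=[]
        for c,P,px in obs:
            w=M@(np.array(P)/1000)+[v[0],v[1],0]
            o.append(c.proj(w)[0]-px)
        return np.array(o) if full else np.ravel(o)
    q=least_squares(res,x0,loss='soft_l1')
    print(name,q.x);print(res(q.x,1).round(1).tolist())
    return q.x
fit([(t,(-159,-52,163),T((384,47))),(t,(-159,52,163),T((424,145))),(t,(19,0,119),T((242,158))),
(t,(275,111,42),T((70,342))),(t,(275,1,42),T((37,245))),(t,(275,-111,42),T((8,153))),(t,(135,-111,42),T((127,112))),
(s,(-159,-52,163),S((163,106))),(s,(-159,52,163),S((262,110))),(s,(19,0,119),S((184,258))),
(s,(275,111,42),S((267,548))),(s,(275,0,42),S((143,543))),(s,(275,-111,42),S((14,527)))],[.48,.17,2.],"chute")
fit([(t,(107,-27,20),T((563,241))),(t,(107,27,20),T((573,289))),(t,(-17.5,0,66),T((685,236))),
(s,(107,-27,20),S((391,147))),(s,(107,27,20),S((433,153))),(s,(0,0,66),S((427,52)))],[.41,-.3,1.7],"scoop")
E
python3 fit.py; python3 - <<'E'
from rig import r
for c in("top","side"):
    r.camera(c)
    for n in ("flap_knob","orange_scoop_grip","ball1_center"): print(c,n,[(x["point"],round(x["score"],2)) for x in r.spot_in(c,n)])
E
```

```text
chute [0.5028 0.1276 1.9189]
[[1.8, -1.8], [0.1, -2.8], [1.0, -0.7], [-3.0, 1.2], [-2.4, 1.5], [-3.2, 0.1], [-2.2, -0.6], [1.3, -3.6], [0.4, -3.1], [1.1, -1.5], [0.6, 1.9], [-1.3, -0.9], [-0.1, 0.7]]
scoop [ 0.4171 -0.2989  1.792 ]
[[-0.9, -0.0], [-0.3, 0.0], [-0.1, -0.4], [-0.2, -3.8], [0.7, -3.7], [0.5, 1.8]]
top flap_knob [([0.504, 0.1009, 0.1374], 0.59)]
top orange_scoop_grip [([0.276, -0.3477, 0.0142], 0.67), ([0.2835, -0.2017, -0.0029], 0.55)]
top ball1_center []
side flap_knob [([0.5023, 0.1142, 0.1299], 0.51)]
side orange_scoop_grip [([0.2733, -0.38, 0.016], 0.91), ([0.4113, -0.2513, 0.0167], 0.73), ([0.289, -0.2076, 0.0119], 0.72)]
side ball1_center []
```

```bash
cat > ov.py <<'E'
from rig import r
from h import *
import sys
def overlay(ch,sc,name,flap=None):
    out=[]
    for c,(x0,y0,x1,y1) in (("top",(180,130,420,270)),("side",(190,130,390,345))):
        k=Cam(r.camera(c)); z=3.2 if c=="top" else 2.7
        f=cv2.resize(k.f[y0:y1,x0:x1],None,fx=z,fy=z,interpolation=cv2.INTER_CUBIC)
        def L(v,P,col,closed=True):
            M=R.from_euler('z',v[2]).as_matrix()
            w=np.array(P)/1000@M.T+[v[0],v[1],0]
            p=((k.proj(w)+.5-[x0,y0])*z-.5).round().astype(int)
            cv2.polylines(f,[p],closed,col,1)
        g=(0,255,0);b=(255,0,255)
        L(ch,[(-155,-52,163),(-155,52,163)],g,0)
        for sy in(-1,1):
            L(ch,[(-155,52*sy,163),(0,52*sy,123)],g,0)
            a,e=sorted((3*sy,111*sy))
            L(ch,[(135,a,42),(275,a,42),(275,e,42),(135,e,42)],b)
        L(ch,[(146,0,88),(19,0,119)],g,0)
        L(sc,[(107,-27,15),(107,27,15),(25,27,30),(25,-27,30)],g)
        L(sc,[(-17.5,-7,66),(17.5,-7,66),(17.5,7,66),(-17.5,7,66)],b)
        out.append(f)
    h=max(o.shape[0] for o in out)
    cv2.imwrite("pics/%s_t.png"%name,out[0]);cv2.imwrite("pics/%s_s.png"%name,out[1])
if __name__=="__main__":
    overlay((.5028,.1276,1.9189),(.4171,-.2989,1.792),"ov1")
E
python3 ov.py
```

```text
(no output)
```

View pics/ov1_t.png

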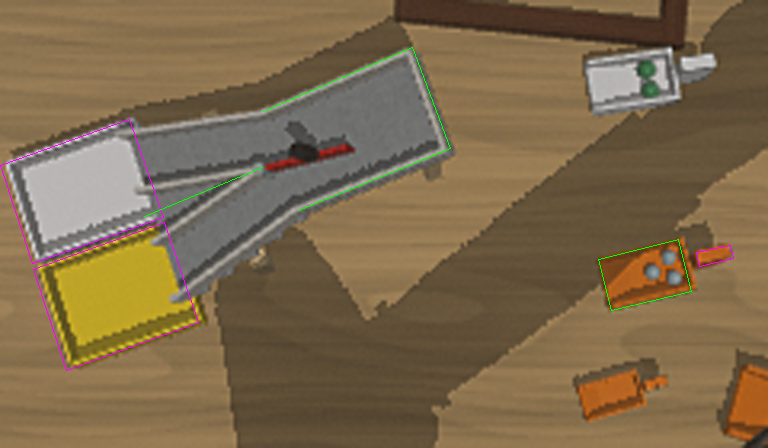

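View pics/ov1_s.png

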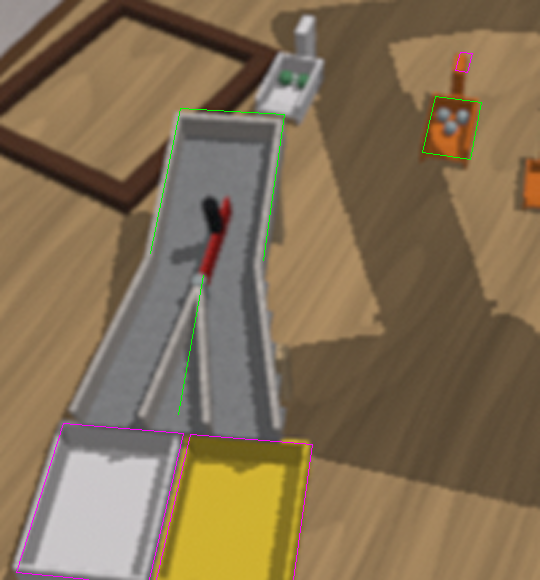

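The overlay fits both views to about 2 mm. The chute is at (0.503, 0.128) with yaw 1.919, and the scoop is at (0.417, -0.299) with yaw 1.792. Yellow is on the +y side, so the flap has to go positive and the knob has to move toward world (+0.94, +0.34). I'll shut the gripper and go to the near side of the knob.

Call:
carry_out(
  plan=[
    [[0.0136, 0.03, 0], [0, 0, 0]],
    [[0.0136, 0.03, 0], [0, 0, 0]],
    [[0.0136, 0.03, 0], [0, 0, 0]],
    [[0.0136, 0.03, 0], [0, 0, 0]],
    [[0.0136, 0.03, 0], [0, 0, 0]],
    [[0.0136, 0.03, 0], [0, 0, 0]],
    [[0.0136, 0.03, 0], [0, 0, 0]],
    [[0.0136, 0.03, 0], [0, 0, 0]],
    [[0.0136, 0.03, 0], [0, 0, 0]],
    [[0.0136, 0.03, 0], [0, 0, 0]],
    [[0.0136, 0.03, 0], [0, 0, 0]],
  ],
  claw=-1,
)

```text
time: 2.32
ee_pos: [0.3282, -0.2414, 0.2486]
tcp_rot: [-0.472, 3.105, -0.0]
wrist_force: [0.8, -0.4, -0.5]
opening: -0.003
finger_force: 0.0
```

Call:
carry_out(
  plan=[
    [[0.0136, 0.03, 0], [0, 0, 0]],
    [[0.0136, 0.03, 0], [0, 0, 0]],
    [[0.0136, 0.03, 0], [0, 0, 0]],
    [[0.0136, 0.03, 0], [0, 0, 0]],
    [[0.0136, 0.03, 0], [0, 0, 0]],
    [[0.0136, 0.03, 0], [0, 0, 0]],
    [[0.0136, 0.03, 0], [0, 0, 0]],
    [[0.0136, 0.03, 0], [0, 0, 0]],
    [[0.0136, 0.03, 0], [0, 0, 0]],
    [[0.0136, 0.03, 0], [0, 0, 0]],
    [[0.0136, 0.03, 0], [0, 0, 0]],
    [[0, 0, 0], [0, 0, 0]],
  ],
)

```text
time: 3.32
ee_pos: [0.4785, 0.091, 0.2467]
tcp_rot: [0.477, -3.103, -0.0]
wrist_force: [-0.2, -1.2, -1.2]
opening: -0.002
finger_force: 0.0
```

Call:
carry_out(
  plan=[
    [[0, 0, -0.028], [0, 0, 0]],
    [[0, 0, -0.028], [0, 0, 0]],
    [[0, 0, -0.027], [0, 0, 0]],
    [[0, 0, 0], [0, 0, 0]],
  ],
)

```text
time: 3.65
ee_pos: [0.4749, 0.0865, 0.1593]
tcp_rot: [0.471, -3.097, 0.002]
wrist_force: [-0.5, -0.9, -0.8]
opening: 0.001
finger_force: 0.0
```

Call:
carry_out(
  plan=[
    [[0.0045, 0.0016, 0], [0, 0, 0]],
    [[0.0045, 0.0016, 0], [0, 0, 0]],
    [[0.0045, 0.0016, 0], [0, 0, 0]],
    [[0.0045, 0.0016, 0], [0, 0, 0]],
    [[0.0045, 0.0016, 0], [0, 0, 0]],
    [[0.0045, 0.0016, 0], [0, 0, 0]],
    [[0.0045, 0.0016, 0], [0, 0, 0]],
    [[0.0045, 0.0016, 0], [0, 0, 0]],
    [[0.0045, 0.0016, 0], [0, 0, 0]],
    [[0, 0, 0], [0, 0, 0]],
  ],
)

```text
time: 4.48
ee_pos: [0.5187, 0.1019, 0.1649]
tcp_rot: [0.472, -3.105, 0.0]
wrist_force: [-0.7, -0.4, 0.6]
opening: 0.0
finger_force: 0.1
```

Call:
carry_out(
  plan=[
    [[0.003, 0.001, 0], [0, 0, 0]],
    [[0.002, 0.0007, 0], [0, 0, 0]],
    [[0, 0, 0], [0, 0, 0]],
  ],
)

```text
time: 4.73
ee_pos: [0.5233, 0.1033, 0.1651]
tcp_rot: [0.472, -3.106, 0.0]
wrist_force: [-0.9, 0.1, 0.2]
opening: 0.001
finger_force: 0.3
```

```bash
python3 - <<'E'
from rig import r
from h import *
t=Cam(r.camera("side"))
crop(t.f,190,130,340,300,3.5,"pics/s2.png")
for n in ("flap","flap_knob"): print(n,r.spot_in("side",n))
E
```

```text
flap [{'point': [0.5306, 0.1261, 0.1533], 'score': 0.56}]
flap_knob [{'point': [0.5285, 0.1314, 0.1521], 'score': 0.46}]
```

View pics/s2.png

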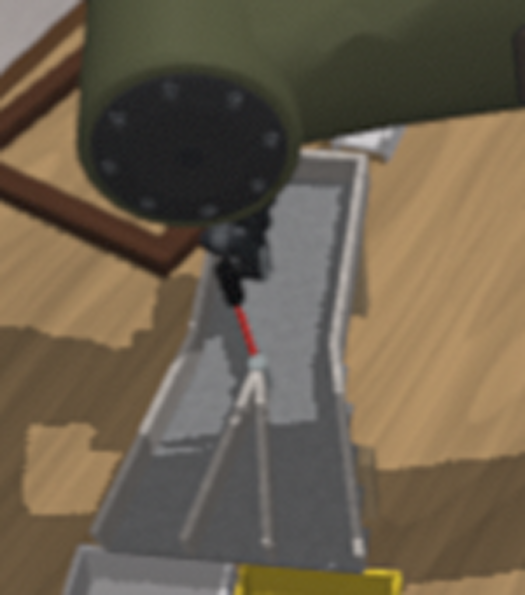

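The flap now leans toward the -y wall, with the knob at crop (230,285), but the force is still only about 1 N. I'll push until it meets the stop.

Call:
carry_out(
  plan=[
    [[0.002, 0.0007, 0], [0, 0, 0]],
    [[0.002, 0.0007, 0], [0, 0, 0]],
    [[0, 0, 0], [0, 0, 0]],
  ],
)

```text
time: 5.13
ee_pos: [0.5272, 0.1048, 0.1652]
tcp_rot: [0.472, -3.106, -0.0]
wrist_force: [0.0, 0.7, 0.7]
opening: 0.0
finger_force: 0.3
```

Call:
carry_out(
  plan=[
    [[0.002, 0.0007, 0], [0, 0, 0]],
    [[0.002, 0.0007, 0], [0, 0, 0]],
    [[0, 0, 0], [0, 0, 0]],
  ],
)

```text
time: 5.38
ee_pos: [0.5294, 0.1047, 0.165]
tcp_rot: [0.471, -3.1, 0.004]
wrist_force: [-8.9, -5.3, 3.5]
opening: -0.0
finger_force: 4.9
```

The push now reads 10 N, so the flap is at its stop. Next I retreat, then head to the scoop.

Call:
carry_out(
  plan=[
    [[-0.01, -0.0035, 0], [0, 0, 0]],
    [[-0.01, -0.0035, 0], [0, 0, 0]],
    [[0, 0, 0.03], [0, 0, 0]],
    [[0, 0, 0.035], [0, 0, 0]],
    [[0, 0, 0.035], [0, 0, 0]],
    [[-0.009, -0.035, 0], [0, 0, 0]],
    [[-0.009, -0.035, 0], [0, 0, 0]],
    [[-0.009, -0.035, 0], [0, 0, 0]],
    [[-0.009, -0.035, 0], [0, 0, 0]],
    [[-0.009, -0.035, 0], [0, 0, 0]],
    [[-0.009, -0.035, 0], [0, 0, 0]],
  ],
  claw=1,
)

```text
time: 6.3
ee_pos: [0.4566, -0.1124, 0.2658]
tcp_rot: [-0.473, 3.104, -0.0]
wrist_force: [0.8, -0.2, 0.0]
opening: 1.003
finger_force: 0.0
```

```bash
python3 - <<'E'
from rig import r
from h import *
s=r.read_state();print(s["q"],s["ee_pos"],s["tcp_rot"])
t=Cam(r.camera("side"));c=Cam(r.camera("top"))
for k in("side","top"):
  for n in ("flap","flap_knob","orange_scoop_grip"): print(k,n,[(x["point"],x["score"]) for x in r.spot_in(k,n)])
a=cv2.resize(t.f[180:290,220:330],None,fx=3.6,fy=3.6,interpolation=2);b=cv2.resize(c.f[130:240,200:310],None,fx=3.6,fy=3.6,interpolation=2)
cv2.imwrite("pics/c3.png",np.hstack([a,b]))
E
```

```text
[ 0.1898 -0.3084 -0.1982  0.0001 -1.6793 -1.4583] [ 0.4566 -0.1124  0.2658] [-0.4729  3.1041 -0.0001]
side flap [([0.5314, 0.1278, 0.1527], 0.47)]
side flap_knob [([0.5313, 0.1317, 0.1467], 0.42)]
side orange_scoop_grip [([0.2512, -0.4071, 0.0254], 0.76), ([0.4138, -0.2492, 0.0137], 0.68), ([0.2873, -0.2087, 0.0104], 0.63)]
top flap []
top flap_knob []
top orange_scoop_grip [([0.4118, -0.2344, 0.0114], 0.87), ([0.2533, -0.3916, 0.0117], 0.82), ([0.2861, -0.2008, -0.0003], 0.68)]
```

View pics/c3.png

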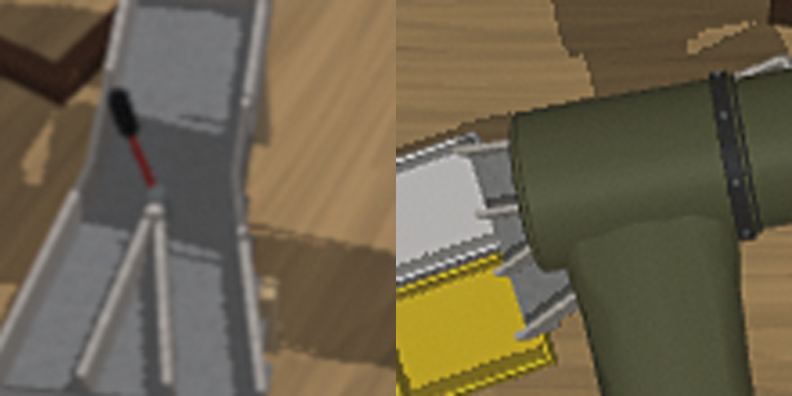

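The flap lies fully over at the -y wall. The knob is at crop (122,110), right against the wall. Next I rotate +85° and go above the fin.

Call:
carry_out(
  plan=[
    [[-0.0033, -0.0155, 0], [0, 0, 0.124]],
    [[-0.0033, -0.0155, 0], [0, 0, 0.124]],
    [[-0.0033, -0.0155, 0], [0, 0, 0.124]],
    [[-0.0033, -0.0155, 0], [0, 0, 0.124]],
    [[-0.0033, -0.0155, 0], [0, 0, 0.124]],
    [[-0.0033, -0.0155, 0], [0, 0, 0.124]],
    [[-0.0033, -0.0155, 0], [0, 0, 0.124]],
    [[-0.0033, -0.0155, 0], [0, 0, 0.124]],
    [[-0.0033, -0.0155, 0], [0, 0, 0.124]],
    [[-0.0033, -0.0155, 0], [0, 0, 0.124]],
    [[-0.0033, -0.0155, 0], [0, 0, 0.124]],
    [[-0.0033, -0.0155, 0], [0, 0, 0.124]],
  ],
)

```text
time: 7.7
ee_pos: [0.418, -0.2968, 0.2651]
tcp_rot: [2.459, -1.955, -0.0]
wrist_force: [-0.2, -0.4, -0.6]
opening: 0.999
finger_force: 0.0
```

Call:
carry_out(
  plan=[
    [[0, 0, -0.03], [0, 0, 0]],
    [[0, 0, -0.03], [0, 0, 0]],
    [[0, 0, -0.03], [0, 0, 0]],
    [[0, 0, -0.03], [0, 0, 0]],
    [[0, 0, 0], [0, 0, 0]],
  ],
)

```text
time: 8.12
ee_pos: [0.4154, -0.2945, 0.1382]
tcp_rot: [2.451, -1.963, -0.017]
wrist_force: [-0.4, 0.8, -1.7]
opening: 1.001
finger_force: 0.0
```

```bash
python3 - <<'E'
from rig import r
from h import *
s=r.read_state();print(s["q"],s["ee_pos"],R.from_rotvec(s["tcp_rot"]).as_matrix())
t=Cam(r.camera("side"));c=Cam(r.camera("top"))
a=cv2.resize(t.f[110:210,300:420],None,fx=3.3,fy=3.3,interpolation=2);b=cv2.resize(c.f[160:260,330:450],None,fx=3.3,fy=3.3,interpolation=2)
cv2.imwrite("pics/c4.png",np.hstack([a,b]))
E
```

```text
[-0.2227 -0.1813 -0.3244 -0.0031 -1.438   0.4433] [ 0.4154 -0.2945  0.1382] [[ 0.2184 -0.9758 -0.0094]
 [-0.9758 -0.2184  0.0052]
 [-0.0072  0.0081 -0.9999]]
```

View pics/c4.png

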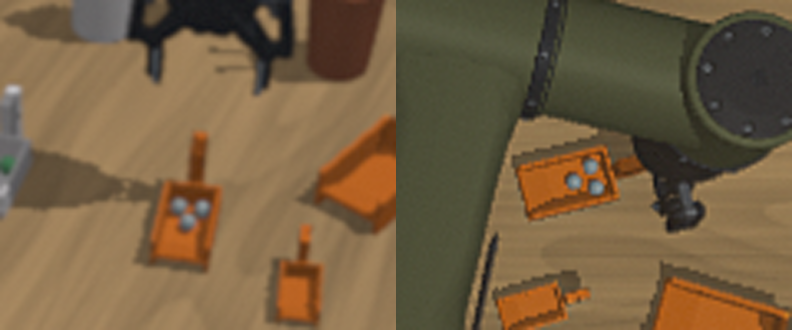

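```bash
python3 - <<'E'
from rig import r
from h import *
t=Cam(r.camera("side"))
print("pot base",t.ray([(404,130)],0.0)[0])
T=lambda a:(np.array(a)+.5)/3.3-.5+[300,110]
print("fin top",t.ray([T((201,134))],.066),"pred px",(t.proj([[.417,-.299,.066],[.417,-.295,.121]])-[300,110])*3.3)
E
```

```text
pot base [ 0.3522 -0.5604 -0.    ]
fin top [[ 0.4235 -0.3087  0.066 ]] pred px [[202.4655 140.449 ]
 [204.2581  96.1309]]
```

Call:
carry_out(
  plan=[
    [[0, 0, -0.025], [0, 0, 0]],
    [[0, 0, -0.025], [0, 0, 0]],
    [[0, 0, -0.02], [0, 0, 0]],
    [[0, 0, -0.015], [0, 0, 0]],
    [[0, 0, -0.01], [0, 0, 0]],
    [[0, 0, 0], [0, 0, 0]],
    [[0, 0, 0], [0, 0, 0]],
  ],
)

```text
time: 8.85
ee_pos: [0.4184, -0.2973, 0.052]
tcp_rot: [-2.451, 1.965, -0.003]
wrist_force: [0.2, -0.9, 1.5]
opening: 0.999
finger_force: 0.0
```

Call:
carry_out(
  plan=[
    [[0, -0.001, -0.005], [0, 0, 0]],
    [[0, 0, 0], [0, 0, 0]],
  ],
)

```text
time: 9.02
ee_pos: [0.4181, -0.2982, 0.046]
tcp_rot: [-2.45, 1.965, -0.002]
wrist_force: [-0.8, 0.7, -0.0]
opening: 0.999
finger_force: 0.0
```

Call:
carry_out(
  plan=[
    [[0, 0, 0], [0, 0, 0]],
    [[0, 0, 0], [0, 0, 0]],
    [[0, 0, 0], [0, 0, 0]],
    [[0, 0, 0], [0, 0, 0]],
    [[0, 0, 0], [0, 0, 0]],
    [[0, 0, 0], [0, 0, 0]],
    [[0, 0, 0], [0, 0, 0]],
    [[0, 0, 0], [0, 0, 0]],
  ],
  claw=-1,
)

```text
time: 9.68
ee_pos: [0.4177, -0.2981, 0.0456]
tcp_rot: [-2.451, 1.965, -0.001]
wrist_force: [1.1, -0.9, 0.2]
opening: 0.158
finger_force: 59.0
```

The fin is gripped: opening 0.158 (about 13.4 mm) and 59 N. Lift gently.

Call:
carry_out(
  plan=[
    [[0, 0, 0.007], [0, 0, 0]],
    [[0, 0, 0.015], [0, 0, 0]],
    [[0, 0, 0.022], [0, 0, 0]],
    [[0, 0, 0.026], [0, 0, 0]],
    [[0, 0, 0.03], [0, 0, 0]],
    [[0, 0, 0.03], [0, 0, 0]],
    [[0, 0, 0.028], [0, 0, 0]],
    [[0, 0, 0.024], [0, 0, 0]],
    [[0, 0, 0.018], [0, 0, 0]],
    [[0, 0, 0.01], [0, 0, 0]],
    [[0, 0, 0.005], [0, 0, 0]],
    [[0, 0, 0], [0, 0, 0]],
  ],
)

```text
time: 10.68
ee_pos: [0.4175, -0.2979, 0.2606]
tcp_rot: [-2.451, 1.965, -0.0]
wrist_force: [0.6, -1.2, -2.3]
opening: 0.158
finger_force: 58.6
```

Call:
carry_out(
  plan=[
    [[0.002, 0.003, 0], [0, 0, 0]],
    [[0.004, 0.006, 0], [0, 0, 0]],
    [[0.007, 0.01, 0], [0, 0, 0.01]],
    [[0.009, 0.013, 0], [0, 0, 0.01]],
    [[0.009, 0.013, 0], [0, 0, 0.01]],
    [[0.009, 0.013, 0], [0, 0, 0.01]],
    [[0.009, 0.013, 0], [0, 0, 0.01]],
    [[0.009, 0.013, 0], [0, 0, 0.01]],
    [[0.009, 0.013, 0], [0, 0, 0.01]],
    [[0.009, 0.013, 0], [0, 0, 0.01]],
    [[0.009, 0.013, 0], [0, 0, 0.01]],
    [[0.009, 0.013, 0], [0, 0, 0.01]],
  ],
)

```text
time: 11.68
ee_pos: [0.512, -0.1601, 0.2593]
tcp_rot: [2.547, -1.838, -0.002]
wrist_force: [-0.7, 0.5, -2.3]
opening: 0.16
finger_force: 58.6
```

Call:
carry_out(
  plan=[
    [[0.009, 0.013, 0], [0, 0, 0.01]],
    [[0.009, 0.013, 0], [0, 0, 0.01]],
    [[0.009, 0.013, 0], [0, 0, 0.01]],
    [[0.009, 0.013, 0], [0, 0, 0]],
    [[0.009, 0.013, 0], [0, 0, 0]],
    [[0.008, 0.012, 0], [0, 0, 0]],
    [[0.006, 0.009, 0], [0, 0, 0]],
    [[0.003, 0.005, 0], [0, 0, 0]],
    [[0.001, 0.003, 0], [0, 0, 0]],
    [[0, 0, 0], [0, 0, 0]],
    [[0, 0, 0], [0, 0, 0]],
  ],
)

```text
time: 12.6
ee_pos: [0.5743, -0.0682, 0.2604]
tcp_rot: [2.573, -1.802, 0.0]
wrist_force: [0.2, 0.3, -1.4]
opening: 0.156
finger_force: 58.6
```

```bash
python3 - <<'E'
from rig import r
from h import *
s=r.read_state();print(s["q"],s["ee_pos"],s["finger_force"]);print(R.from_rotvec(s["tcp_rot"]).as_matrix())
t=Cam(r.camera("side"))
crop(t.f,200,60,420,260,3,"pics/s5.png")
for n in ("orange_scoop_grip","ball1_center"): print(n,r.spot_in("side",n))
E
```

```text
[ 0.2285 -0.0156  0.0505  0.0002 -1.6369  0.1202] [ 0.5743 -0.0682  0.2604] 58.552088141441345
[[ 0.3417 -0.9398 -0.    ]
 [-0.9398 -0.3417 -0.0002]
 [ 0.0002  0.0001 -1.    ]]
orange_scoop_grip [{'point': [0.2509, -0.4028, 0.0223], 'score': 0.87}, {'point': [0.2852, -0.2122, 0.0098], 'score': 0.79}, {'point': [0.5622, -0.0162, 0.2354], 'score': 0.78}]
ball1_center []
```

View pics/s5.png

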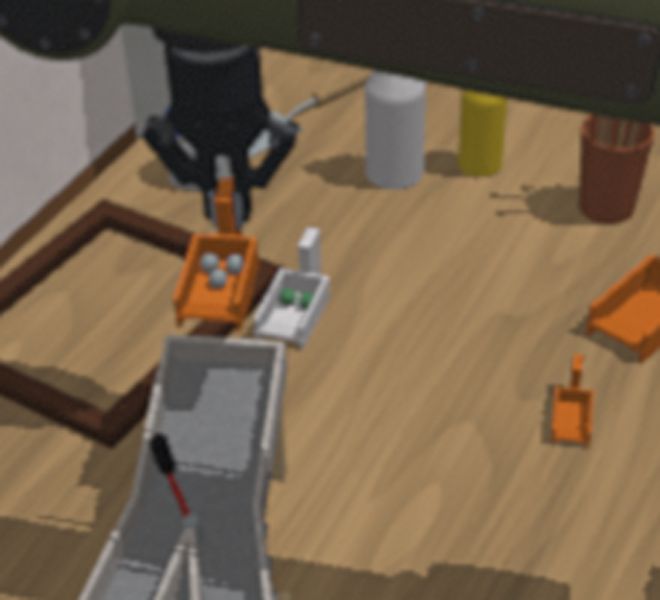

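The side view shows the scoop upright with its three balls at about crop (220,268), lined up behind the chute's end wall, and the flap still over. I'll tip it to 20° first and check the pose.

Call:
carry_out(
  plan=[
    [[-0.0007, 0.0019, -0.0026], [-0.0547, -0.0198, 0]],
    [[-0.0007, 0.0019, -0.0026], [-0.0547, -0.0198, 0]],
    [[-0.0007, 0.0019, -0.0026], [-0.0547, -0.0198, 0]],
    [[-0.0007, 0.0019, -0.0026], [-0.0547, -0.0198, 0]],
    [[-0.0007, 0.0019, -0.0026], [-0.0547, -0.0198, 0]],
    [[-0.0007, 0.0019, -0.0026], [-0.0547, -0.0198, 0]],
    [[0, 0, 0], [0, 0, 0]],
    [[0, 0, 0], [0, 0, 0]],
  ],
)

```text
time: 13.42
ee_pos: [0.5697, -0.0563, 0.2442]
tcp_rot: [2.386, -1.669, 0.418]
wrist_force: [-1.1, -0.2, -1.2]
opening: 0.154
finger_force: 58.5
```

```bash
cat > st.py <<'E'
from rig import r
from h import *
s=r.read_state();M=R.from_rotvec(s["tcp_rot"]).as_matrix()
C=R.from_euler('z',1.9189).as_matrix()
print("grip in chute",C.T@(s["ee_pos"]-[.5028,.1276,0]),"tilt",np.degrees(np.arccos(-M[2,2])),s["wrist_force"],s["q"])
print("toolz in chute",C.T@M[:,2])
sp=C.T@(s["ee_pos"]-[.5028,.1276,0]+M@np.array([-.0,0,0]))
print("spout",C.T@(s["ee_pos"]-[.5028,.1276,0]+ -M[:,0]*.107+M[:,2]*.03), C.T@(s["ee_pos"]-[.5028,.1276,0]+ M[:,0]*.107*-1+M[:,2]*.03))
E
python3 st.py
```

```text
grip in chute [-0.1957 -0.0002  0.2442] tilt 19.951120532607806 [-1.067  -0.2165 -1.2172] [ 0.4463 -0.1366 -0.25    0.3473 -1.4986 -0.1286]
toolz in chute [-0.3412  0.001  -0.94  ]
spout [-0.1054  0.0001  0.1795] [-0.1054  0.0001  0.1795]
```

On track. Now pour.

Call:
carry_out(
  plan=[
    [[-0.0011, 0.003, 0.0004], [-0.041, -0.0149, 0]],
    [[-0.0011, 0.003, 0.0004], [-0.041, -0.0149, 0]],
    [[-0.0011, 0.003, 0.0004], [-0.041, -0.0149, 0]],
    [[-0.0011, 0.003, 0.0004], [-0.041, -0.0149, 0]],
    [[-0.0013, 0.0036, 0.0001], [-0.041, -0.0149, 0]],
    [[-0.0013, 0.0036, 0.0001], [-0.041, -0.0149, 0]],
    [[-0.0013, 0.0036, 0.0001], [-0.041, -0.0149, 0]],
    [[-0.0013, 0.0036, 0.0001], [-0.041, -0.0149, 0]],
    [[-0.0013, 0.0036, 0.0001], [-0.041, -0.0149, 0]],
    [[-0.0013, 0.0036, 0.0001], [-0.041, -0.0149, 0]],
    [[0, 0, 0], [0, 0, 0]],
    [[0, 0, 0], [0, 0, 0]],
  ],
)

```text
time: 14.42
ee_pos: [0.5582, -0.0232, 0.247]
tcp_rot: [2.094, -1.468, 0.864]
wrist_force: [0.3, -0.6, -0.9]
opening: 0.16
finger_force: 58.7
```

Call:
carry_out(
  plan=[
    [[0, 0, 0], [0, 0, 0]],
    [[0, 0, 0], [0, 0, 0]],
    [[0, 0, 0], [0, 0, 0]],
    [[0, 0, 0], [0, 0, 0]],
    [[0, 0, 0], [0, 0, 0]],
    [[0, 0, 0], [0, 0, 0]],
    [[0, 0, 0], [0, 0, 0]],
    [[0, 0, 0], [0, 0, 0]],
    [[0, 0, 0], [0, 0, 0]],
    [[0, 0, 0], [0, 0, 0]],
    [[0, 0, 0], [0, 0, 0]],
    [[0, 0, 0], [0, 0, 0]],
  ],
)

```text
time: 15.42
ee_pos: [0.5581, -0.0229, 0.2469]
tcp_rot: [2.093, -1.466, 0.866]
wrist_force: [0.6, -0.3, -1.1]
opening: 0.161
finger_force: 58.7
```

```bash
cat > balls.py <<'E'
from rig import r
from h import *
C=R.from_euler('z',1.9189).as_matrix()
for k in ("side","top"):
    c=Cam(r.camera(k))
    for n in ("ball1_center","flap_knob"):
        for x in r.spot_in(k,n): print(k,n,"chute frame",C.T@(np.array(x["point"])-[.5028,.1276,0]),round(x["score"],2))
    # grey blobs within the yellow tray
    P=np.array([(x,y,20) for x,y in((140,8),(270,8),(270,106),(140,106))])/1000@C.T+[.5028,.1276,0]
    m=np.zeros(c.f.shape[:2],np.uint8);cv2.fillPoly(m,[c.proj(P).round().astype(int)],1)
    hsv=cv2.cvtColor(c.f,cv2.COLOR_BGR2HSV)
    g=((hsv[...,1]<90)&(m>0)).astype(np.uint8)
    n,_,st,ce=cv2.connectedComponentsWithStats(g)
    for i in range(1,n):
        if st[i,4]>3: print(k,"grey blob",st[i,4],ce[i],C.T@(c.ray([ce[i]],.015)[0]-[.5028,.1276,0]))
E
python3 balls.py; python3 st.py
```

```text
side grey blob 60 [273.7    340.3833] [0.2428 0.0523 0.015 ]
top grey blob 62 [233.4355 212.7581] [0.1454 0.0433 0.015 ]
top grey blob 838 [210.71   224.7637] [0.2281 0.0555 0.015 ]
grip in chute [-0.1604 -0.0006  0.2469] tilt 44.99599034419836 [-0.9497  0.4951 -1.0927] [ 0.6751 -0.1671 -0.522   0.734  -1.5383 -0.4759]
toolz in chute [-0.7071  0.0002 -0.7072]
spout [-0.1059 -0.0005  0.15  ] [-0.1059 -0.0005  0.15  ]
```

```bash
cat > diff.py <<'E'
from rig import r
from h import *
C=R.from_euler('z',1.9189).as_matrix()
ref=cv2.imread("pics/side1.png").astype(int)
c=Cam(r.camera("side"));d=np.abs(c.f.astype(int)-ref).max(2)
hsv=cv2.cvtColor(c.f,cv2.COLOR_BGR2HSV)
for nm,Q,z in(("tray",((137,5,40),(273,5,40),(273,109,40),(273,109,2),(273,5,2),(137,5,2),(137,109,40)),.012),("chute",((-150,-46,130),(-150,46,130),(-10,46,95),(-10,-46,95)),.12),("lane",((-10,-46,95),(-10,46,95),(146,100,64),(146,-100,64)),.08)):
    P=np.array(Q)/1000@C.T+[.5028,.1276,0]
    m=np.zeros(d.shape,np.uint8);cv2.fillPoly(m,[cv2.convexHull(c.proj(P).round().astype(np.int32))],1)
    g=((d>35)&(m>0)).astype(np.uint8)
    n,_,st,ce=cv2.connectedComponentsWithStats(g)
    for i in range(1,n):
        if st[i,4]>8: print(nm,st[i],ce[i].round(1),C.T@(c.ray([ce[i]],z)[0]-[.5028,.1276,0]), cv2.mean(c.f,mask=(_==i).astype(np.uint8))[:3])
E
python3 diff.py
```

```text
tray [301 295   4  12  28] [302.6 300.5] [0.1347 0.1033 0.012 ] (32.785714285714285, 103.35714285714285, 120.39285714285714)
tray [257 301  38  21 566] [274.8 310.3] [0.1668 0.0412 0.012 ] (36.15371024734982, 120.51413427561837, 139.7756183745583)
tray [269 335   9  12  85] [273.5 340.5] [0.2416 0.0514 0.012 ] (117.25882352941176, 143.4470588235294, 148.03529411764706)
chute [ 251  182   43   49 1519] [271.2 205. ] [-0.0705 -0.      0.12  ] (55.06846609611586, 70.73535220539829, 68.98288347597104)
lane [ 253  228   41   64 1305] [275.3 256.7] [0.0623 0.0303 0.08  ] (61.8360153256705, 72.27586206896552, 71.6521072796935)
lane [242 273   6  11  29] [244.5 277.9] [ 0.1293 -0.0306  0.08  ] (102.27586206896551, 104.75862068965517, 108.34482758620689)
lane [223 274  16  14 132] [229.9 281.9] [ 0.1431 -0.0618  0.08  ] (84.4469696969697, 83.51515151515152, 83.34848484848484)
lane [247 277  12  13 117] [253.6 283.5] [ 0.1422 -0.0063  0.08  ] (84.47008547008548, 83.43589743589745, 83.30769230769232)
```

```bash
cat > sc.py <<'E'
from rig import r
from h import *
s=r.read_state();M=R.from_rotvec(s["tcp_rot"]).as_matrix()
ex,ey,ez=-M[:,0],M[:,1],-M[:,2]
for k in("side","top"):
    c=Cam(r.camera(k))
    P=np.array([s["ee_pos"]+ex*a+ey*b+ez*-.025 for a,b in((.024,-.022),(.105,-.022),(.105,.022),(.024,.022))])
    m=np.zeros(c.f.shape[:2],np.uint8);cv2.fillPoly(m,[c.proj(P).round().astype(int)],1)
    hsv=cv2.cvtColor(c.f,cv2.COLOR_BGR2HSV);px=hsv[m>0]
    print(k,"n",len(px),"orange",((px[:,1]>120)&(px[:,0]<25)).sum(),"grey",(px[:,1]<80).sum())
c=Cam(r.camera("side"))
p=c.f[332:350,264:282]
sat=cv2.cvtColor(p,cv2.COLOR_BGR2HSV)[...,1]
print(sat)
E
python3 sc.py
```

```text
side n 596 orange 13 grey 577
top n 339 orange 73 grey 261
[[195 193 195 194 194 195 195 197 197 196 197 197 195 195 194 195 193 194]
 [193 195 195 194 193 195 196 196 196 195 195 195 196 197 195 194 194 194]
 [195 195 195 194 194 195 197 194 179 164 161 168 185 196 196 196 194 193]
 [194 197 195 196 195 196 194 171 121  77  71  88 132 175 197 196 193 194]
 [193 195 192 193 195 198 183 123  38  10  15   8  48 133 186 197 194 192]
 [195 194 194 195 196 193 157  65  11  24  23  25   7  93 174 198 195 194]
 [195 194 197 195 197 190 123  15  20  19  17  22  16  76 168 197 196 195]
 [192 194 195 195 196 190 122  11  19  17  18  24   8  91 172 197 196 194]
 [195 194 193 197 197 192 146  43  13  18  19  19  32 125 184 196 196 194]
 [195 194 194 195 196 196 179 111  34   9  11  26 111 172 194 196 195 194]
 [197 195 193 195 195 196 193 150  80  20  17  75 153 191 201 196 194 195]
 [195 195 194 195 196 198 178 113  37   9  10  43 113 171 196 197 196 197]
 [193 193 196 195 194 194 155  62  11  19  19  13  41 130 186 198 195 191]
 [193 194 195 195 194 192 146  61  17  13   5  11  10 102 179 195 179 157]
 [192 194 194 194 196 193 170 130 108  98  80  70  78 130 180 191 157 112]
 [192 194 193 193 196 196 192 182 175 171 161 158 160 174 193 192 163 125]
 [192 188 193 188 197 193 194 199 197 201 199 197 195 195 199 197 185 173]
 [192 191 187 191 191 193 191 191 194 193 194 191 190 197 194 195 193 194]]
```

```bash
python3 - <<'E'
from rig import r
from h import *
c=Cam(r.camera("side"));hs=cv2.cvtColor(c.f,cv2.COLOR_BGR2HSV)
print(hs[340:354,276:304,1])
# orange/grey around the held scoop
s=r.read_state();print(c.proj([s["ee_pos"]]))
M=R.from_rotvec(s["tcp_rot"]).as_matrix()
print(c.proj([s["ee_pos"]-M[:,0]*.107+M[:,2]*.03]))
E
```

```text
[[ 32 124 183 197 195 197 193 193 194 193 195 193 194 194 190 189 188 193
  191 194 194 197 183 145 118 108 107 107]
 [113 171 195 197 195 194 194 194 195 194 193 195 194 193 191 190 192 190
  192 195 196 197 179 139 117 107 107 108]
 [152 191 198 197 197 194 195 194 194 194 193 194 195 193 191 192 192 190
  188 194 195 197 175 131 111 108 106 108]
 [113 171 196 197 195 197 196 197 195 195 195 195 196 194 193 188 187 189
  193 191 197 195 166 122 108 108 107 107]
 [ 42 131 187 198 195 192 188 192 195 195 196 195 195 194 191 189 188 189
  189 194 197 198 163 119 107 108 108 107]
 [ 12 102 177 197 179 158 147 156 179 193 195 195 194 192 190 188 194 191
  191 195 197 195 162 121 106 107 109 108]
 [ 78 128 181 191 158 112  88 103 143 179 192 195 194 194 189 190 186 190
  190 193 196 190 156 120 107 107 109 108]
 [159 176 191 192 163 125 106 112 142 175 190 195 193 192 192 192 193 193
  194 195 195 185 145 117 106 106 108 109]
 [198 195 197 195 185 172 165 167 176 188 195 195 194 195 195 196 195 194
  192 194 195 183 139 113 107 107 108 110]
 [192 191 194 195 197 196 198 196 198 195 192 194 194 193 194 194 194 193
  194 195 196 180 130 111 107 108 108 108]
 [195 189 191 191 191 189 191 196 193 193 195 193 194 193 190 190 193 194
  194 195 195 168 125 107 106 109 108 108]
 [192 192 192 191 195 190 192 192 194 189 190 193 187 191 190 189 189 194
  187 196 193 161 123 106 105 108 108 108]
 [188 193 192 187 192 195 188 193 187 188 188 190 192 191 192 190 192 187
  190 192 192 165 124 108 107 107 109 107]
 [192 192 192 195 192 192 191 197 191 195 189 191 188 189 189 194 191 192
  188 193 188 158 121 108 109 110 107 107]]
[[272.8738 144.4226]]
[[272.4696 187.1297]]
```

The three balls are in the yellow tray: two at about (275,338) and (275,345), and the third peeking over the downstream wall at (282,346). Now I untilt and bring the scoop back.

Call:
carry_out(
  plan=[
    [[0.002, -0.0056, 0.003], [0.0923, 0.0335, 0]],
    [[0.002, -0.0056, 0.003], [0.0923, 0.0335, 0]],
    [[0.002, -0.0056, 0.003], [0.0923, 0.0335, 0]],
    [[0.002, -0.0056, 0.003], [0.0923, 0.0335, 0]],
    [[0.002, -0.0056, 0.003], [0.0923, 0.0335, 0]],
    [[0.002, -0.0056, 0.003], [0.0923, 0.0335, 0]],
    [[0.002, -0.0056, 0.003], [0.0923, 0.0335, 0]],
    [[0.002, -0.0056, 0.003], [0.0923, 0.0335, 0]],
    [[0, 0, 0], [0, 0, 0]],
  ],
)

```text
time: 16.72
ee_pos: [0.575, -0.0704, 0.2725]
tcp_rot: [-2.565, 1.805, 0.004]
wrist_force: [-0.3, -0.5, -2.2]
opening: 0.159
finger_force: 58.7
```

Call:
carry_out(
  plan=[
    [[-0.013, -0.019, 0], [0, 0, 0]],
    [[-0.013, -0.019, 0], [0, 0, 0]],
    [[-0.013, -0.019, 0], [0, 0, 0]],
    [[-0.013, -0.019, 0], [0, 0, 0]],
    [[-0.013, -0.019, 0], [0, 0, 0]],
    [[-0.013, -0.019, 0], [0, 0, 0]],
    [[-0.013, -0.019, 0], [0, 0, 0]],
    [[-0.013, -0.019, 0], [0, 0, 0]],
    [[-0.013, -0.019, 0], [0, 0, 0]],
    [[-0.013, -0.019, 0], [0, 0, 0]],
    [[-0.013, -0.019, 0], [0, 0, 0]],
    [[-0.013, -0.019, 0], [0, 0, 0]],
  ],
)

```text
time: 17.72
ee_pos: [0.4172, -0.2965, 0.2707]
tcp_rot: [2.572, -1.801, -0.0]
wrist_force: [1.2, -0.3, -1.2]
opening: 0.154
finger_force: 58.9
```

Call:
carry_out(
  plan=[
    [[0, 0, -0.03], [0, 0, 0]],
    [[0, 0, -0.03], [0, 0, 0]],
    [[0, 0, -0.03], [0, 0, 0]],
    [[0, 0, -0.03], [0, 0, 0]],
    [[0, 0, -0.03], [0, 0, 0]],
    [[0, 0, -0.02], [0, 0, 0]],
    [[0, 0, -0.01], [0, 0, 0]],
    [[0, 0, 0], [0, 0, 0]],
    [[0, 0, 0], [0, 0, 0]],
    [[0, 0, 0], [0, 0, 0]],
  ],
)

```text
time: 18.55
ee_pos: [0.419, -0.2962, 0.0929]
tcp_rot: [2.574, -1.801, 0.004]
wrist_force: [0.8, -0.1, -0.8]
opening: 0.156
finger_force: 58.7
```

```bash
python3 st.py; python3 balls.py
```

```text
grip in chute [-0.3698  0.2234  0.0929] tilt 0.14869449183733402 [ 0.7512 -0.1358 -0.81  ] [-0.2216 -0.16   -0.391   0.0012 -1.3375  0.5708]
toolz in chute [-0.0022 -0.0014 -1.    ]
spout [-0.2629  0.2235  0.0627] [-0.2629  0.2235  0.0627]
side flap_knob chute frame [-0.007  -0.0308  0.1482] 0.65
side grey blob 60 [273.7    340.3833] [0.2428 0.0523 0.015 ]
top flap_knob chute frame [-0.0178 -0.027   0.1291] 0.54
top grey blob 62 [233.4355 212.7581] [0.1454 0.0433 0.015 ]
top grey blob 17 [208.5294 224.6471] [0.2348 0.0527 0.015 ]
top grey blob 18 [203.7222 227.1667] [0.2522 0.0552 0.015 ]
top grey blob 17 [203.8824 233.4118] [0.258  0.0748 0.015 ]
```

The top camera shows three separate balls in the yellow tray, and the knob is at y ≈ -28 mm. Set the scoop down.

Call:
carry_out(
  plan=[
    [[0, 0, -0.018], [0, 0, 0]],
    [[0, 0, -0.014], [0, 0, 0]],
    [[0, 0, -0.008], [0, 0, 0]],
    [[0, 0, -0.004], [0, 0, 0]],
    [[0, 0, -0.002], [0, 0, 0]],
    [[0, 0, 0], [0, 0, 0]],
    [[0, 0, 0], [0, 0, 0]],
  ],
)

```text
time: 19.43
ee_pos: [0.4185, -0.296, 0.0456]
tcp_rot: [-2.573, 1.802, -0.002]
wrist_force: [-0.4, 0.1, -1.0]
opening: 0.158
finger_force: 58.8
```

Call:
carry_out(
  plan=[
    [[0, 0, -0.001], [0, 0, 0]],
    [[0, 0, 0], [0, 0, 0]],
    [[0, 0, 0], [0, 0, 0]],
  ],
)

```text
time: 19.68
ee_pos: [0.4186, -0.296, 0.0455]
tcp_rot: [-2.574, 1.802, -0.002]
wrist_force: [-1.9, 2.5, 6.0]
opening: 0.158
finger_force: 60.0
```

On the table with 6 N of contact. Open and rise straight up.

Call:
carry_out(
  plan=[
    [[0, 0, 0], [0, 0, 0]],
    [[0, 0, 0], [0, 0, 0]],
    [[0, 0, 0], [0, 0, 0]],
    [[0, 0, 0], [0, 0, 0]],
    [[0, 0, 0], [0, 0, 0]],
    [[0, 0, 0], [0, 0, 0]],
  ],
  claw=1,
)

```text
time: 20.18
ee_pos: [0.418, -0.2958, 0.0438]
tcp_rot: [2.573, -1.802, -0.001]
wrist_force: [0.2, -0.0, -0.5]
opening: 0.979
finger_force: 0.0
```

Call:
carry_out(
  plan=[
    [[0, 0, 0.01], [0, 0, 0]],
    [[0, 0, 0.02], [0, 0, 0]],
    [[0, 0, 0.03], [0, 0, 0]],
    [[0, 0, 0.03], [0, 0, 0]],
    [[0, 0, 0.03], [0, 0, 0]],
    [[0, 0, 0.02], [0, 0, 0]],
    [[0, 0, 0], [0, 0, 0]],
    [[0, 0, 0], [0, 0, 0]],
    [[0, 0, 0], [0, 0, 0]],
  ],
)

```text
time: 20.93
ee_pos: [0.4178, -0.2955, 0.1835]
tcp_rot: [-2.573, 1.802, 0.001]
wrist_force: [0.5, 0.2, -1.0]
opening: 0.997
finger_force: 0.0
```

```bash
python3 balls.py; python3 - <<'E'
from rig import r
from h import *
c=Cam(r.camera("side"))
print(r.read_state()["ee_pos"],[(x["point"],x["score"]) for x in r.spot_in("side","orange_scoop_grip")])
# orange blob of the scoop vs. a standing one
m=np.zeros((400,640),np.uint8);h=cv2.cvtColor(c.f,cv2.COLOR_BGR2HSV)
g=((h[...,0]<20)&(h[...,1]>190)&(h[...,2]>90)).astype(np.uint8);n,_,st,ce=cv2.connectedComponentsWithStats(g)
print([st[i].tolist() for i in range(1,n) if st[i,4]>100])
a=1.919;M=R.from_euler('z',a).as_matrix()
print(c.proj([M@np.array(p)+[.4186,-.296,0] for p in((0,0,.066),(.107,-.027,.015),(.107,.027,.015))]))
E
```

```text
side flap_knob chute frame [-0.0096 -0.0298  0.1491] 0.48
side grey blob 60 [273.7    340.3833] [0.2428 0.0523 0.015 ]
top flap_knob chute frame [-0.0145 -0.0243  0.1262] 0.44
top grey blob 62 [233.4355 212.7581] [0.1454 0.0433 0.015 ]
top grey blob 18 [208.6667 224.6111] [0.2343 0.0527 0.015 ]
top grey blob 17 [203.7059 227.2941] [0.2524 0.0555 0.015 ]
top grey blob 17 [203.8824 233.4118] [0.258  0.0748 0.015 ]
[ 0.4179 -0.2957  0.1833] [([0.4009, -0.2576, 0.0163], 0.95), ([0.2502, -0.4036, 0.0229], 0.74), ([0.2918, -0.2104, 0.0101], 0.59)]
[[396, 131, 42, 48, 899], [351, 151, 17, 39, 401], [385, 179, 12, 28, 204]]
[[360.5215 152.9748]
 [349.6405 187.8455]
 [367.5301 188.9034]]
```

The scoop stands where the model puts it: its orange blob covers (351–368, 151–190) and the prediction is (350–368, 150–189). Handing in.

```bash
python3 -c "
from rig import r
print(r.hand_in())"
```

```text
the job is handed in; nothing more can be done
None
```

I handed the job in at about 21 s: the flap is fully over to the yellow side, all three steel balls are in the yellow tray, and the orange scoop stands upright and released; the hand-in returned no verdict.

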